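Park a keg coupler on the cellar rail

TASK

Pick up the coupler hanger by its green grip, feed it onto the parking rail at the rail's rounded open end and slide it gently along until the yellow spring catch has snapped up behind it and holds it against the rubber buffer, then let go. Never force or ram it: stop pushing soon after the catch snaps. Leave the jar, the spare coupler and the carton where they stand.

Things in the scene. Friction and masses are not known exactly. Their poses are not given: they have to be found in the camera images.
- hanger: Loose coupler hanger, 0.26 to 0.4 kg, standing on the bench. Origin: underside, middle of its channel; z up, slides along its y. Steel saddle 43 mm wide (x), 70 mm long (y -35 to 35), plate z 88 to 96 mm, its front underside bevelled (3 mm up at y = 35); rear cheek (x 13.5 to 21.5) runs down to z = 0 as a leg. Bare-metal keg coupler, 36 mm across, 78 high, in front at x = -45; black lever at its +y side.
- hanger_grip (a point): Point at z = 120 mm over the hanger's origin, in its green upright grip block: 20 mm in x, 24 mm in y, z 96 to 134 mm, on the saddle plate. Axes as the hanger.
- hanger_channel (a point): Middle of the underside of the hanger's plate (z = 88 mm over its origin), which rides on the rail. Below it the channel: 27 mm wide, 10.5 mm high, closed below by two lips 5 mm thick with a 14 mm gap, so that the hanger can go on only at the rail's open end. Axes as the hanger.
- rail: Fixed aluminium T-rail in a white drip tray (150 x 340 mm, 22 high). Origin: centre of tray's underside on the bench; rail along y at x = 0, z up. Flange 24 mm wide, 8 thick, top at z = 140 mm, on an 8 mm web from y = -146. The hanger goes on towards +y with its y along the rail's y (coupler on the -x side). Blue post at y = 150 to 162 closes the far end.
- rail_open (a point): Tip of the rail's rounded, bevelled open end, on the flange's top: rail y = -140 mm, z = 140 mm (full width from y = -128). Axes as the rail. The hanger has 1.5 mm play to either side and 2.5 mm in height: its channel point runs at rail x = 0, z = 140 (resting) to 142.5 mm.
- buffer (a joint): Push-in of the black rubber buffer towards rail +y, m: 0 free, 0.012 hard stop; 1.5 N to start, then 0.5 N per mm. It sits with the catch on a blue dock clamped firmly at a place not known beforehand: free face at rail y = 25 to 110 mm, 1 to 9.5 mm above the flange; the hanger's plate end meets it. At about 0.004 the catch snaps; a parked hanger leaves 0.003 to 0.004.
- pawl (a joint): How far the yellow spring catch is pressed down, m: 0 up (5.5 mm above the flange), about 0.005 under the hanger's plate. 8 mm wide, ramp towards the open end, square back 66 mm before the buffer's free face. Riding up the ramp takes 2 to 7 N, then light drag of 1 to 3 N until the plate's rear edge has passed; then it springs up behind and the hanger cannot slide back.
- syrup: Bystander: amber jar with black cap, 60 mm across, 120 mm high; origin at centre of underside.
- spare: Bystander: spare steel keg coupler standing on its foot, 44 mm across, 66 mm high, with a black lever; origin at centre of underside.
- carton: Bystander: small cardboard carton 60 x 80 x 50 mm; origin at centre of underside.

How it is judged:
On the way:
1. the hanger is fully threaded on the rail through its open end, before the dock (x of hanger in the frame of rail between -0.006 and 0.006 m and y of hanger in the frame of rail between -0.105 and -0.04 m and z of hanger in the frame of rail between 0.044 and 0.062 m and angle between the y axis of hanger and the y axis of rail, either way round below 0.12 rad), for 0.05 s.
At the end, for the whole second after the job is handed in: The hanger sits on the rail (within 8 mm of its middle plane, 0.15 rad of its line and of upright, origin 44 to 62 mm above the bench), caught: catch up (pressed less than 2.5 mm) behind it and buffer held pushed in by 2 to 8.5 mm; released and at rest (value of joint pawl below 0.0025 m and value of joint buffer between 0.002 and 0.0085 m and x of hanger in the frame of rail between -0.008 and 0.008 m and y of hanger in the frame of rail above -0.02 m and z of hanger in the frame of rail between 0.044 and 0.062 m and angle between the y axis of hanger and the y axis of rail, either way round below 0.15 rad and angle between hanger's own z axis and vertical below 0.15 rad and linear speed of hanger below 0.02 m/s and angular speed of hanger below 0.2 rad/s and contact force between the fingers and hanger below 0.05 N); the robot touches nothing.
It fails at once if the hanger is pressed against the rail, catch, buffer or end with more than 20 N (contact force between hanger and rail above 20 N).
It fails at once if a bystander is moved by more than 20 mm or tipped (distance of any of syrup, spare, carton from where it was at the start of the episode above 0.02 m or angle between any of syrup, spare, carton's own z axis and vertical above 0.3 rad).
It also fails if it takes over 54 s, if anything falls off the work surface, if the arm or the gripper's body presses on something with over 40 N, if the wrist force passes 120 N, or if a joint passes its speed limit or range.

ROBOT

A 6-joint arm with a two-finger parallel gripper is mounted at the origin on the work surface. World frame = base frame: x ahead of the robot, y to its left, z up, the work surface at z = 0. Lengths are in m, angles in rad, forces in N, time in s.
With the tool pointing down it reaches from about 0.35 to 0.85 m from the base axis. Payload 8.1 kg.
Tool frame: the origin (TCP) lies on the mounting face of the last link; the fingertips stand 186 mm ahead of it and the grasp point (between the pads) lies 167 mm ahead of it; z points along the fingers, y is the line along which they close (so a half turn about z gives the same grasp; the last joint's range is limited). The gripper opens to 93 mm and grips with 3 to 60 N. Pads are 15 mm wide; open, the fingers measure 128 mm over their backs; the gripper's body (75 mm by 188 mm) begins 65 mm behind the grasp point.
Start: joints at [-1.313, 0.13, 1.488, -0, 1.523, -0.085], TCP at [0.202, -0.565, 0.405] pointing down, gripper open.
Joint ranges: [-2.96, 2.96], [-0.89, 2.26], [0.02, 2.5], [-1.34, 4.48], [0, 2.73], [-2.66, 2.66]. Speed limits (rad/s): [2.39, 2.39, 2.79, 3.14, 3.14, 3.14].

INTERFACE

Orientations are given as a rotation vector (axis times angle).
In Python, from plant import read_state, read_camera, camera_params, close_job gives the robot as it stands. The module is installed in compiled form; this text tells all that it offers.
- The arm moves only by the tool servo_tool, never from a script. Its argument "increments" is a list of rows, each an object with "slide": the shift along the tool's x, y, z in mm, a list of three; "dr": the turn, a rotation vector about the tool's x, y, z in rad, a list of three; "jaw": the closure, from 0 (fully open) to 1 (shut). In form: [{"slide": [x, y, z], "dr": [ax, ay, az], "jaw": jaw}, ...]. A call has 1 to 20 rows; each row is the pose to reach, as a shift and turn from the pose commanded when the call began, along the tool's axes at that moment; what a row does not reach only later rows make up. A row lasts 1/10 s, in which the tool goes at most 50 mm and 8.59 degrees, less where a joint would pass 70% of its speed; a pose out of reach is approached as far as the arm can. A call with a gripper value outside its range is refused whole. The fingers move at their own pace and stop on an object; "force" is the grip in N (left out, the last holds). Time passes only in rows, so rows that repeat a pose let the fingers close. It gives the time, the measured TCP pose, the force, the opening and the grip force at its end, in the units of the state.
- read_state(): the state, without advancing time (a new reading comes with each control period).
- read_camera(name): name is "scene" or "top"; returns (picture, depth): 480x640x3 uint8, red, green, blue; 480x640 float32, m along the optical axis (not along the pixel's ray), 0 where there is no reading.
- camera_params(name): a dict with "fx", "fy", "cx", "cy" (pixels), "k1" (the pictures are not rectified: a ray, as slopes to the right and down, at radius r is drawn at 1 + k1 r^2 times it, then the intrinsics apply), "rvec" (rotation vector, rad) and "tvec" (3), from world to camera coordinates, as OpenCV has them. Camera axes: x right, y down, z forward; pixel columns grow to the right and rows downward; lengths in m; the calibration is good to about 2 mm. A picture is of the moment at which its call begins. camera_params takes no time and is no camera call.
- close_job(): hands the job in; it is judged then, once.
The state is a dict: "t": time; "q": joint angles; "dq": joint speeds; "joint_torque": joint torques, N m; "tool_pos": TCP position; "orientation": TCP orientation; "force": force on the tool from outside, world axes, zero at the start; "wrist_torque": the same for the moment, N m; "opening": finger opening in m; "gripper_force": force on a finger pad.
Only numpy, scipy, OpenCV 4.12 (cv2) and the standard library are available. Lean on these libraries where they do the work, as an engineer would, in place of code of your own. Each camera call takes 0.05 s, during which the arm holds its last target. There are 200 camera calls.

## Working session

There is one attempt and no reset: what is moved stays moved. The work goes in short steps, Python scripts to look and compute and a tool call to move; the robot and the scene stay as the last step left them, time stands still between calls to the robot, and variables do not carry over. Pictures are saved under pics/ and viewed, at most 10 in all, crops included, and the job is handed in when it is done.

Besides the shell and the picture viewer there is one more tool, called as name(argument=value, ...) on one line, values as JSON. servo_tool: Moves the arm, as the interface text tells. Its arguments: {"type":"object","properties":{"increments":{"type":"array"},"force":{"type":"number"}},"required":["increments"]}

```bash
mkdir -p pics
cat > h.py <<'E'
import numpy as np, cv2
from plant import *
def snap(name,fn=None):
    p,d=read_camera(name)
    np.savez(f'/tmp/{name}.npz',p=p,d=d)
    if fn: cv2.imwrite('pics/'+fn,cv2.cvtColor(p,cv2.COLOR_RGB2BGR))
    return p,d
def RT(c):
    return cv2.Rodrigues(np.array(c['rvec'],float))[0],np.array(c['tvec'],float)
def slopes(c,uv):
    uv=np.atleast_2d(np.array(uv,float)); m=np.c_[(uv[:,0]-c['cx'])/c['fx'],(uv[:,1]-c['cy'])/c['fy']]
    s=m.copy()
    for _ in range(20): s=m/(1+c['k1']*(s**2).sum(1,keepdims=True))
    return s
def onz(name,uv,z):
    c=camera_params(name);R,t=RT(c);s=slopes(c,uv)
    d=np.c_[s,np.ones(len(s))]@R; o=-R.T@t
    return o+d*((z-o[2])/d[:,2])[:,None]
def cloud(name,d):
    c=camera_params(name);R,t=RT(c)
    v,u=np.mgrid[0:480,0:640]
    s=slopes(c,np.c_[u.ravel(),v.ravel()]);z=d.ravel()[:,None]
    P=(np.c_[s,np.ones(len(s))]*z-t)@R
    P[d.ravel()==0]=np.nan
    return P.reshape(480,640,3)
E
python3 - <<'E'
from h import *
for n in('scene','top'):
    snap(n,n+'1.png'); c=camera_params(n);R,t=RT(c);print(n,c,-R.T@t)
print(read_state())
E
```

```text
scene {'fx': 508.120994143259, 'fy': 508.120994143259, 'cx': 321.8509334829471, 'cy': 241.31385147882983, 'k1': -0.018284545860544066, 'rvec': array([ 1.43413411,  1.95181739, -0.98835496]), 'tvec': array([ 0.2455238 , -0.22453821,  1.35976146])} [1.2378264  0.14588556 0.63730194]
top {'fx': 498.38932799587496, 'fy': 498.38932799587496, 'cx': 326.1042552870601, 'cy': 244.3496644205788, 'k1': 0.03369124905965118, 'rvec': array([ 2.15997895, -2.17474059,  0.11884879]), 'tvec': array([-0.05449366,  0.57581132,  0.95728356])} [ 0.46966272 -0.05575649  1.01352267]
{'t': 0.1, 'q': array([-1.31341028e+00,  1.31078463e-01,  1.48916951e+00, -1.28172712e-05,
        1.52297756e+00, -8.53691097e-02]), 'dq': array([ 2.35506770e-03, -2.28670549e-04, -2.62869592e-03,  5.44290245e-05,
       -5.11268578e-05, -1.82347290e-03]), 'joint_torque': array([ 6.85799896e-04, -5.61340106e+01, -4.93096948e+01,  7.69622996e-02,
        2.92061619e-02, -6.97488804e-05]), 'tool_pos': array([ 0.20163446, -0.56489013,  0.40379685]), 'orientation': array([-3.09396863e+00, -5.35490628e-01,  2.40245032e-04]), 'force': array([-0.52311582,  0.0318815 , -0.77228546]), 'wrist_torque': array([-0.06904719,  0.06491331, -0.00925282]), 'gripper_force': 0.0, 'opening': 0.0930744515642455}
```

View pics/scene1.png

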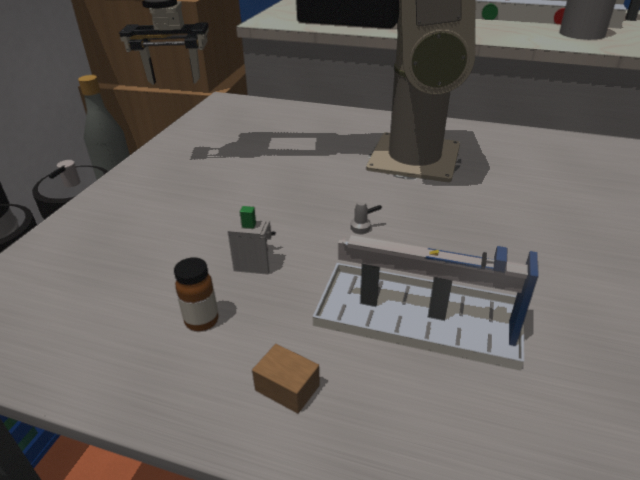

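View pics/top1.png

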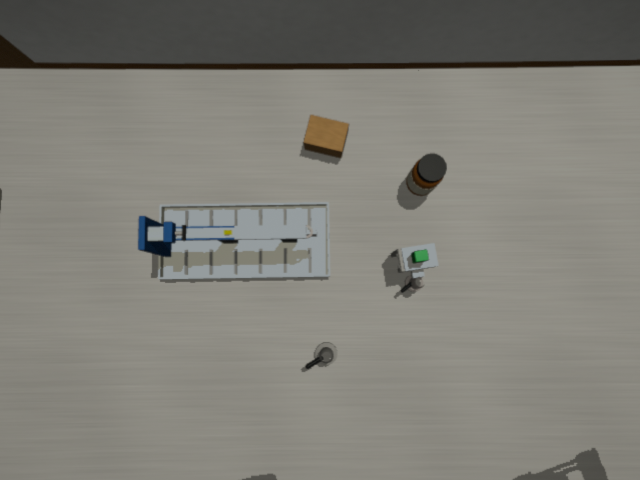

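The scene view shows the hanger with its green grip at (248,217), the jar at (197,295), the carton at (287,377) and the spare at (362,215). The rail has its open end at about (345,250), the yellow catch at (433,253) and the blue post on the right. In the top view the grip is at (420,256) and the rail runs from its tip at about (315,235) to the post at (155,236). The catch is at (228,232) and the buffer at (183,232). The coupler is on the -x side, as required.

```bash
cat > m.py <<'E'
from h import *
def rect(P):
    r=cv2.minAreaRect((P[:,:2]*1000).astype(np.float32)); return np.round(r[0],1),np.round(r[1],1),round(r[2],2)
def line(P):
    x0=np.nanmean(P,0); vx,vy,_,_=cv2.fitLine((P[:,:2]).astype(np.float32),cv2.DIST_HUBER,0,.001,.001).ravel(); return vx,vy
E
python3 - <<'E'
from m import *
z=np.load('/tmp/top.npz');p,d=z['p'],z['d'];C=cloud('top',d)
hsv=cv2.cvtColor(p,cv2.COLOR_RGB2HSV)
def uv(m): 
    v,u=np.nonzero(m); return np.c_[u,v]
g=cv2.inRange(hsv,(45,120,50),(80,255,255))>0
print('green z',np.nanmedian(C[g],0), g.sum())
gt=g&(abs(C[...,2]-.134)<.006); print('green top',rect(onz('top',uv(gt),.134)))
box=np.zeros_like(g);box[225:300,385:450]=1
pl=box&(abs(C[...,2]-.096)<.006)
print('plate',pl.sum(),rect(onz('top',uv(pl),.096)))
box[:]=0;box[220:250,165:335]=1
f=box&(abs(C[...,2]-.140)<.006)
P=onz('top',uv(f),.14);print('flange',f.sum(),rect(P),P[:,1].min(),P[:,1].max())
# centreline: per column mean
us=np.unique(uv(f)[:,0]);cl=[]
for u in us:
    v=np.nonzero(f[:,u])[0]; cl.append((u,v.min(),v.max(),len(v)))
cl=np.array(cl);print(cl[::8].tolist(),cl[-6:].tolist())
k=cl[(cl[:,0]>240)&(cl[:,0]<300)]
A=onz('top',np.c_[k[:,0],(k[:,1]+k[:,2])/2],.14);print('rail fit x=a*y+b',np.polyfit(A[:,1],A[:,0],1))
y=cv2.inRange(hsv,(22,120,80),(34,255,255))>0;y&=box>0
print('yellow',y.sum(),onz('top',uv(y),.143).min(0),onz('top',uv(y),.143).max(0))
# tray
t=(abs(C[...,2]-.022)<.006);t[:195]=0;t[290:]=0;t[:,:150]=0;t[:,340:]=0
P=onz('top',uv(t),.022);print('tray',t.sum(),rect(P))
# buffer: dark
bk=(hsv[...,2]<45)&(box>0); bk&=(np.arange(640)[None]<200);print('buffer',bk.sum(),uv(bk).min(0),uv(bk).max(0),onz('top',uv(bk),.147).min(0),onz('top',uv(bk),.147).max(0))
im=cv2.resize(cv2.cvtColor(p[215:290,135:450],cv2.COLOR_RGB2BGR),None,fx=2.5,fy=2.5,interpolation=cv2.INTER_CUBIC)
im=cv2.convertScaleAbs(im,alpha=1.3);cv2.imwrite('pics/crop.png',im)
E
```

```text
green z [ 0.54264401 -0.22435314  0.13429558] 140
green top (array([ 543.1, -225.2]), array([18.9, 22.6]), 9.11)
plate 702 (array([ 543.6, -226.3]), array([43. , 70.9]), 9.1)
flange 1793 (array([583.9,  90.4]), array([258.1,  33.7]), 89.62) -0.038662143711469386 0.21954035458267152
[[168, 243, 243, 1], [176, 227, 240, 11], [187, 227, 240, 14], [195, 227, 239, 13], [203, 226, 239, 14], [211, 226, 239, 14], [219, 226, 239, 14], [227, 226, 239, 14], [235, 226, 238, 13], [243, 226, 239, 14], [251, 226, 239, 14], [259, 226, 239, 14], [267, 225, 238, 14], [275, 225, 238, 14], [283, 225, 238, 14], [291, 225, 238, 14], [299, 225, 238, 14], [307, 225, 237, 5]] [[309, 226, 237, 5], [310, 226, 235, 6], [311, 227, 235, 9], [312, 228, 234, 7], [313, 230, 231, 2], [315, 230, 233, 2]]
rail fit x=a*y+b [-0.01881561  0.58728713]
yellow 32 [0.58281915 0.10898565 0.143     ] [0.58994593 0.12128318 0.143     ]
tray 1117 (array([586.1, 105.3]), array([150.4, 340.9]), 0.55)
buffer 105 [165 224] [185 249] [0.55663056 0.1880629  0.147     ] [0.600543   0.22252175 0.147     ]
```

View pics/crop.png

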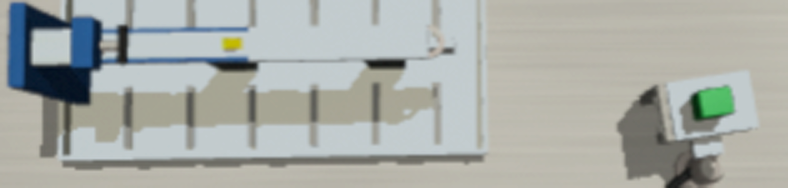

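The crop confirms the layout. The buffer face is near crop column 118 (world y about 0.188) and the catch at (232,44). The rail tip is at (450,45) and the hanger at (708,102), turned about 9° against the rail.

```bash
cat > to.py <<'E'
import sys
from h import *
from scipy.spatial.transform import Rotation as R
# target x y z(m) and tool-x yaw (deg), tool down
def to(x,y,z,yaw):
    s=read_state();A=R.from_rotvec(s['orientation'])
    a=np.radians(yaw);T=R.from_matrix(np.array([[np.cos(a),np.sin(a),0],[np.sin(a),-np.cos(a),0],[0,0,-1]]))
    print('slide mm',np.round(A.inv().apply(np.array([x,y,z])-s['tool_pos'])*1000,2),'dr',np.round((A.inv()*T).as_rotvec(),4))
    print('pos',np.round(s['tool_pos'],4),'F',np.round(s['force'],2),'t',s['t'],'q',np.round(s['q'],2),'open',s['opening'])
if __name__=='__main__': to(*map(float,sys.argv[1:5]))
E
python3 to.py .5435 -.226 .40 99.1
```

```text
slide mm [ 435.87 -204.28    4.18] dr [-1.3000e-03 -1.2000e-03 -1.3869e+00]
pos [ 0.2016 -0.5649  0.4038] F [-0.52  0.03 -0.77] t 0.1 q [-1.31  0.13  1.49 -0.    1.52 -0.09] open 0.0930744515642455
```

servo_tool(increments=[{"slide":[436,-204,4],"dr":[-0.001,-0.001,-1.387],"jaw":0.3},{"slide":[436,-204,4],"dr":[-0.001,-0.001,-1.387],"jaw":0.3},{"slide":[436,-204,4],"dr":[-0.001,-0.001,-1.387],"jaw":0.3},{"slide":[436,-204,4],"dr":[-0.001,-0.001,-1.387],"jaw":0.3},{"slide":[436,-204,4],"dr":[-0.001,-0.001,-1.387],"jaw":0.3},{"slide":[436,-204,4],"dr":[-0.001,-0.001,-1.387],"jaw":0.3},{"slide":[436,-204,4],"dr":[-0.001,-0.001,-1.387],"jaw":0.3},{"slide":[436,-204,4],"dr":[-0.001,-0.001,-1.387],"jaw":0.3},{"slide":[436,-204,4],"dr":[-0.001,-0.001,-1.387],"jaw":0.3},{"slide":[436,-204,4],"dr":[-0.001,-0.001,-1.387],"jaw":0.3},{"slide":[436,-204,4],"dr":[-0.001,-0.001,-1.387],"jaw":0.3},{"slide":[436,-204,4],"dr":[-0.001,-0.001,-1.387],"jaw":0.3},{"slide":[436,-204,4],"dr":[-0.001,-0.001,-1.387],"jaw":0.3}])

```text
t: 1.4
tool_pos: [0.5432, -0.2271, 0.4004]
orientation: [2.039, 2.389, -0.002]
force: [0.0, 0.4, -0.8]
opening: 0.0649
gripper_force: 0.0
```

```bash
python3 to.py .5435 -.226 .288 99.1
```

```text
slide mm [  1.15   0.56 112.42] dr [-0.0007  0.0012 -0.0011]
pos [ 0.5432 -0.2271  0.4004] F [ 0.05  0.36 -0.8 ] t 1.4 q [-0.48  0.1   1.53 -0.    1.51 -0.64] open 0.06490014465510129
```

servo_tool(increments=[{"slide":[0.5,0.5,40],"dr":[0,0,0],"jaw":0.3},{"slide":[0.5,0.5,75],"dr":[0,0,0],"jaw":0.3},{"slide":[0.5,0.5,100],"dr":[0,0,0],"jaw":0.3},{"slide":[0.5,0.5,112],"dr":[0,0,0],"jaw":0.3},{"slide":[0.5,0.5,112],"dr":[0,0,0],"jaw":0.3},{"slide":[0.5,0.5,112],"dr":[0,0,0],"jaw":0.3}])

```text
t: 2.0
tool_pos: [0.5443, -0.2268, 0.2901]
orientation: [2.038, 2.388, -0.001]
force: [0.5, -0.4, 0.7]
opening: 0.0653
gripper_force: 0.0
```

servo_tool(increments=[{"slide":[0,0,0],"dr":[0,0,0],"jaw":0.9},{"slide":[0,0,0],"dr":[0,0,0],"jaw":0.9},{"slide":[0,0,0],"dr":[0,0,0],"jaw":0.9},{"slide":[0,0,0],"dr":[0,0,0],"jaw":0.9},{"slide":[0,0,0],"dr":[0,0,0],"jaw":0.9},{"slide":[0,0,0],"dr":[0,0,0],"jaw":0.9}], force=35)

```text
t: 2.6
tool_pos: [0.5442, -0.2259, 0.2888]
orientation: [2.037, 2.39, -0.001]
force: [2.9, 0.4, 1.2]
opening: 0.0213
gripper_force: 1.1
```

```bash
python3 to.py .5435 -.226 .343 99.1
```

```text
slide mm [-5.000e-02 -7.400e-01 -5.424e+01] dr [0.0002 0.0013 0.0003]
pos [ 0.5442 -0.2259  0.2888] F [2.92 0.41 1.25] t 2.6 q [-0.48  0.18  1.64 -0.    1.31 -0.64] open 0.021322048386474907
```

servo_tool(increments=[{"slide":[0,0,0],"dr":[0,0,0],"jaw":1},{"slide":[0,0,0],"dr":[0,0,0],"jaw":1},{"slide":[0,0,0],"dr":[0,0,0],"jaw":1},{"slide":[0,0,0],"dr":[0,0,0],"jaw":1},{"slide":[0,0,-15],"dr":[0,0,0],"jaw":1},{"slide":[0,0,-35],"dr":[0,0,0],"jaw":1},{"slide":[0,0,-53],"dr":[0,0,0],"jaw":1},{"slide":[0,0,-53],"dr":[0,0,0],"jaw":1},{"slide":[0,0,-53],"dr":[0,0,0],"jaw":1}], force=40)

```text
t: 3.5
tool_pos: [0.5442, -0.226, 0.342]
orientation: [2.037, 2.389, -0.001]
force: [-0.1, -0.2, -4.3]
opening: 0.0196
gripper_force: 40.0
```

```bash
python3 to.py .5887 -.100 .342 90.7
```

```text
slide mm [117.36  63.92  -0.14] dr [0.0007 0.0017 0.1467]
pos [ 0.5442 -0.226   0.342 ] F [-0.05 -0.24 -4.33] t 3.5 q [-0.48  0.14  1.6  -0.    1.41 -0.64] open 0.019556109141735525
```

servo_tool(increments=[{"slide":[20,11,0],"dr":[0,0,0.03],"jaw":1},{"slide":[50,27,0],"dr":[0,0,0.07],"jaw":1},{"slide":[80,44,0],"dr":[0,0,0.12],"jaw":1},{"slide":[105,57,0],"dr":[0,0,0.147],"jaw":1},{"slide":[117,64,0],"dr":[0,0,0.147],"jaw":1},{"slide":[117,64,0],"dr":[0,0,0.147],"jaw":1},{"slide":[117,64,0],"dr":[0,0,0.147],"jaw":1},{"slide":[117,64,0],"dr":[0,0,0.147],"jaw":1}])

```text
t: 4.3
tool_pos: [0.5885, -0.1014, 0.3412]
orientation: [2.208, 2.233, -0.002]
force: [0.2, -1.1, -3.2]
opening: 0.0198
gripper_force: 40.0
```

```bash
python3 - <<'E'
from m import *
p,d=snap('top','top2.png');C=cloud('top',d)
def uv(m): 
    v,u=np.nonzero(m); return np.c_[u,v]
# plate: z .149
box=np.zeros(d.shape,bool);box[200:260,320:400]=1
pl=box&(abs(C[...,2]-.149)<.006);print('plate top cam',pl.sum(),rect(onz('top',uv(pl),.149)),uv(pl).min(0),uv(pl).max(0),np.nanmedian(C[pl],0))
p2,d2=snap('scene','scene2.png');D=cloud('scene',d2)
# scene cloud: rail flange and plate heights
f=(abs(D[...,2]-.14)<.008)&(abs(D[...,0]-.5875)<.009)&(D[...,1]>-.02)&(D[...,1]<.09);print('flange scene',f.sum(),np.nanmedian(D[f],0))
g=(abs(D[...,2]-.149)<.008)&(abs(D[...,0]-.589)<.03)&(D[...,1]>-.15)&(D[...,1]<-.05);print('plate scene',g.sum(),np.nanmedian(D[g],0))
ims=[cv2.resize(a[r0:r0+100,c0:c0+200][...,::-1],None,fx=4,fy=3 if 0 else 2.9,interpolation=cv2.INTER_CUBIC) for a,r0,c0 in((p,190,230),(p2,190,240))]
cv2.imwrite('pics/crop2.png',np.vstack(ims))
E
python3 to.py .5887 -.100 .342 90.7
```

```text
plate top cam 2 (array([592.3, -68.6]), array([1.8, 0. ]), 179.53) [332 227] [332 228] [ 0.59274757 -0.06866752  0.14603006]
flange scene 460 [0.58779594 0.03664026 0.14108132]
plate scene 649 [ 0.59980145 -0.09237829  0.14926315]
slide mm [ 1.44  0.16 -0.51] dr [ 0.0001  0.0015 -0.0015]
pos [ 0.5886 -0.1014  0.3415] F [-0.36 -0.36 -3.23] t 4.4 q [-0.26  0.16  1.57 -0.    1.41 -0.27] open 0.0198099542188314
```

View pics/crop2.png

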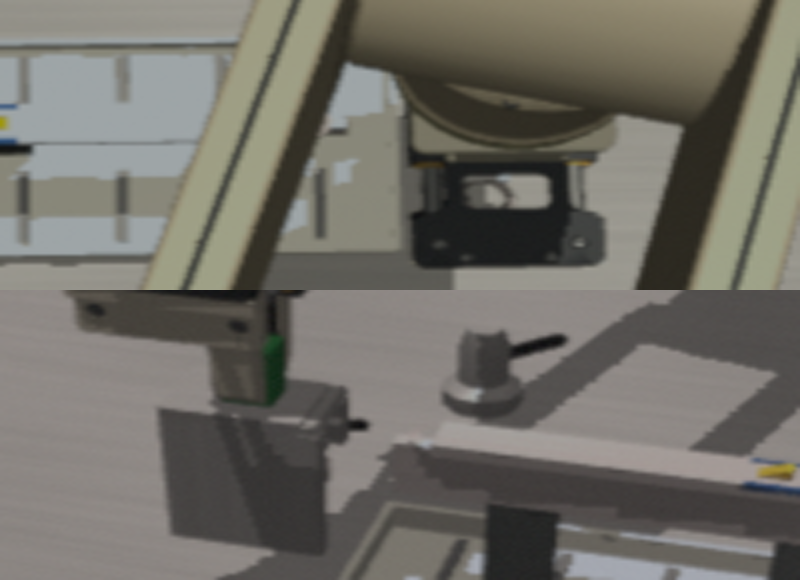

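The top camera's view is blocked by the arm. In the scene crop the hanger is upright in front of the rail tip (about 405,440), with its plate level with the flange. I'll compare the cheek plane with the rail web and flange planes in the scene depth.

Run:
```python
from m import *
d=np.load('/tmp/scene.npz')['d'];D=cloud('scene',d);N=D.reshape(-1,3)
def fit(n,m):
    P=N[m]
    for _ in range(3):
        A=np.c_[P[:,1]-P[:,1].mean(),P[:,2]-P[:,2].mean(),np.ones(len(P))];c=np.linalg.lstsq(A,P[:,0],rcond=None)[0];r=P[:,0]-A@c;k=abs(r)<2*r.std()+1e-4
        y0=P[:,1].mean();P=P[k]
    print(n,len(P),'dx/dy,dx/dz,x0',np.round(c,4),'y0',round(y0,4),'std',r.std().round(5)); return c,y0
X,Y,Z=N.T
c,y0=fit('cheek',(abs(X-.611)<.012)&(Z>.065)&(Z<.135)&(Y>-.13)&(Y<-.07))
w,yw=fit('web',(abs(X-.592)<.008)&(Z>.10)&(Z<.127)&(Y>-.02)&(Y<.15))
f,yf=fit('flange side',(abs(X-.600)<.008)&(Z>.133)&(Z<.138)&(Y>-.02)&(Y<.15))
# plate top edge: highest points near plate vs y
def zfit(n,m):
    P=N[m];print(n,len(P),np.percentile(P[:,2],[10,50,90]).round(4))
zfit('platetop',(abs(X-.603)<.004)&(Y>-.13)&(Y<-.07)&(Z>.142)&(Z<.157))
zfit('flangetop',(abs(X-.589)<.006)&(Y>-.01)&(Y<.08)&(Z>.136)&(Z<.146))
yc=-.101
print('hanger centre x by cheek',c[2]+c[0]*(yc-y0)-.0215,'rail by web',w[2]+w[0]*(yc-yw)-.004,'by flange',f[2]+f[0]*(yc-yf)-.012)
```

```text
cheek 986 dx/dy,dx/dz,x0 [-0.0101 -0.0007  0.6094] y0 -0.0996 std 0.00093
web 1223 dx/dy,dx/dz,x0 [-0.0092  0.0088  0.5914] y0 0.0668 std 0.00094
flange side 220 dx/dy,dx/dz,x0 [-0.0134  0.1051  0.5994] y0 0.0678 std 0.00091
platetop 115 [0.1484 0.1499 0.1511]
flangetop 252 [0.1401 0.141  0.142 ]
hanger centre x by cheek 0.5879559358004981 rail by web 0.5889403228589554 by flange 0.5896198457216323
```

servo_tool(increments=[{"slide":[8,1,-0.6],"dr":[0,0,0],"jaw":1},{"slide":[16,1,-0.6],"dr":[0,0,0],"jaw":1},{"slide":[22,1,-0.6],"dr":[0,0,0],"jaw":1},{"slide":[25,1,-0.6],"dr":[0,0,0],"jaw":1},{"slide":[28,1,-0.6],"dr":[0,0,0],"jaw":1},{"slide":[31,1,-0.6],"dr":[0,0,0],"jaw":1},{"slide":[34,1,-0.6],"dr":[0,0,0],"jaw":1},{"slide":[37,1,-0.6],"dr":[0,0,0],"jaw":1},{"slide":[40,1,-0.6],"dr":[0,0,0],"jaw":1}])

```text
t: 5.3
tool_pos: [0.5894, -0.06, 0.3422]
orientation: [2.207, 2.234, -0.001]
force: [0.6, 0.5, -3.1]
opening: 0.0199
gripper_force: 40.0
```

servo_tool(increments=[{"slide":[3,0,0],"dr":[0,0,0],"jaw":1},{"slide":[6,0,0],"dr":[0,0,0],"jaw":1},{"slide":[9,0,0],"dr":[0,0,0],"jaw":1},{"slide":[12,0,0],"dr":[0,0,0],"jaw":1},{"slide":[15,0,0],"dr":[0,0,0],"jaw":1}])

```text
t: 5.8
tool_pos: [0.5892, -0.045, 0.3421]
orientation: [2.207, 2.234, -0.001]
force: [0.3, -0.2, -3.1]
opening: 0.0198
gripper_force: 40.0
```

```bash
python3 to.py .587 .05 .342 90.7
```

```text
slide mm [95.03 -1.06 -0.  ] dr [ 0.0003  0.0013 -0.0003]
pos [ 0.5892 -0.045   0.3421] F [ 0.27 -0.24 -3.14] t 5.8 q [-0.16  0.14  1.59 -0.    1.41 -0.17] open 0.019785636621170676
```

servo_tool(increments=[{"slide":[4,0,0],"dr":[0,0,0],"jaw":1},{"slide":[9,0,0],"dr":[0,0,0],"jaw":1},{"slide":[15,0,0],"dr":[0,0,0],"jaw":1},{"slide":[21,0,0],"dr":[0,0,0],"jaw":1},{"slide":[27,0,0],"dr":[0,0,0],"jaw":1},{"slide":[33,0,0],"dr":[0,0,0],"jaw":1}])

```text
t: 6.4
tool_pos: [0.5888, -0.0116, 0.3421]
orientation: [2.207, 2.234, -0.001]
force: [0.1, 0.9, -3.4]
opening: 0.0198
gripper_force: 40.0
```

servo_tool(increments=[{"slide":[6,0,0],"dr":[0,0,0],"jaw":1},{"slide":[12,0,0],"dr":[0,0,0],"jaw":1},{"slide":[18,0,0],"dr":[0,0,0],"jaw":1},{"slide":[24,0,0],"dr":[0,0,0],"jaw":1},{"slide":[30,0,0],"dr":[0,0,0],"jaw":1},{"slide":[36,0,0],"dr":[0,0,0],"jaw":1},{"slide":[36,0,0],"dr":[0,0,0],"jaw":1}])

```text
t: 7.1
tool_pos: [0.5883, 0.0246, 0.342]
orientation: [2.207, 2.235, -0.001]
force: [-0.3, 0.2, -3.2]
opening: 0.02
gripper_force: 40.0
```

```bash
python3 - <<'E'
from m import *
p,d=snap('scene','scene3.png');D=cloud('scene',d);N=D.reshape(-1,3);X,Y,Z=N.T
def fit(n,m):
    P=N[m]
    for _ in range(3):
        y0=P[:,1].mean();A=np.c_[P[:,1]-y0,np.ones(len(P))];c=np.linalg.lstsq(A,P[:,0],rcond=None)[0];r=P[:,0]-A@c;P=P[abs(r)<2*r.std()+1e-4]
    print(n,len(P),np.round(c,4),round(y0,4));return c,y0
c,y0=fit('cheek',(abs(X-.608)<.008)&(Z>.065)&(Z<.135)&(Y>-.01)&(Y<.055))
w,yw=fit('web',(abs(X-.592)<.008)&(Z>.10)&(Z<.127)&(Y>.075)&(Y<.18))
print('offset',c[1]-.0215-(w[1]+w[0]*(y0-yw)-.004))
cv2.imwrite('pics/crop3.png',cv2.resize(p[170:350,260:560][...,::-1],None,fx=2.6,fy=2.6,interpolation=cv2.INTER_CUBIC))
E
python3 to.py .587 .05 .342 90.7
```

```text
cheek 1196 [-0.0122  0.6095] 0.0229
web 786 [-0.0103  0.5908] 0.1284
offset 0.00011047518952445046
slide mm [ 2.587e+01 -1.040e+00 -2.000e-02] dr [0.0003 0.0013 0.0004]
pos [0.5884 0.0241 0.342 ] F [ 0.14  0.06 -2.96] t 7.15 q [-0.05  0.14  1.6  -0.    1.41 -0.06] open 0.020130994480306034
```

View pics/crop3.png

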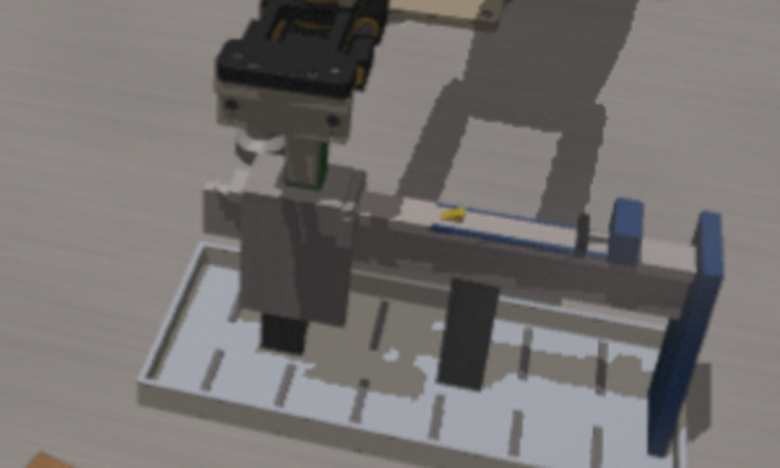

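The hanger is threaded on the rail: in the crop its plate spans columns 245–365, the catch is at (453,213) and the buffer at (582,235). The lateral offset is about 0.1 mm and the yaw matches. I'll slide it up to the catch.

servo_tool(increments=[{"slide":[6,0,0],"dr":[0,0,0],"jaw":1},{"slide":[12,0,0],"dr":[0,0,0],"jaw":1},{"slide":[18,0,0],"dr":[0,0,0],"jaw":1},{"slide":[24,0,0],"dr":[0,0,0],"jaw":1},{"slide":[30,0,0.2],"dr":[0,0,0],"jaw":1},{"slide":[35,0,0.4],"dr":[0,0,0],"jaw":1},{"slide":[38,0,0.4],"dr":[0,0,0],"jaw":1},{"slide":[40,0,0.4],"dr":[0,0,0],"jaw":1}])

```text
t: 7.95
tool_pos: [0.5879, 0.0641, 0.3416]
orientation: [2.207, 2.234, -0.001]
force: [-0.3, -0.3, -3.8]
opening: 0.0199
gripper_force: 40.0
```

servo_tool(increments=[{"slide":[2,0,0],"dr":[0,0,0],"jaw":1},{"slide":[4,0,0],"dr":[0,0,0],"jaw":1},{"slide":[6,0,0],"dr":[0,0,0],"jaw":1},{"slide":[8,0,0],"dr":[0,0,0],"jaw":1},{"slide":[10,0,0],"dr":[0,0,0],"jaw":1}])

```text
t: 8.45
tool_pos: [0.5878, 0.0738, 0.3416]
orientation: [2.207, 2.234, -0.001]
force: [0.4, 0.4, -3.0]
opening: 0.0198
gripper_force: 40.0
```

servo_tool(increments=[{"slide":[2,0,0],"dr":[0,0,0],"jaw":1},{"slide":[4,0,0],"dr":[0,0,0],"jaw":1},{"slide":[6,0,0],"dr":[0,0,0],"jaw":1},{"slide":[8,0,0],"dr":[0,0,0],"jaw":1},{"slide":[10,0,0],"dr":[0,0,0],"jaw":1}])

```text
t: 8.95
tool_pos: [0.5877, 0.0838, 0.3417]
orientation: [2.207, 2.234, -0.001]
force: [0.8, -1.0, -2.5]
opening: 0.0194
gripper_force: 40.0
```

servo_tool(increments=[{"slide":[3,0,0],"dr":[0,0,0],"jaw":1},{"slide":[6,0,0],"dr":[0,0,0],"jaw":1},{"slide":[9,0,0],"dr":[0,0,0],"jaw":1},{"slide":[12,0,0],"dr":[0,0,0],"jaw":1},{"slide":[15,0,0],"dr":[0,0,0],"jaw":1},{"slide":[18,0,0],"dr":[0,0,0],"jaw":1},{"slide":[21,0,0],"dr":[0,0,0],"jaw":1},{"slide":[24,0,0],"dr":[0,0,0],"jaw":1}])

```text
t: 9.75
tool_pos: [0.5874, 0.1081, 0.3415]
orientation: [2.207, 2.234, -0.001]
force: [0.1, 0.3, -1.8]
opening: 0.0204
gripper_force: 40.0
```

servo_tool(increments=[{"slide":[3,0,0],"dr":[0,0,0],"jaw":1},{"slide":[6,0,0],"dr":[0,0,0],"jaw":1},{"slide":[9,0,0],"dr":[0,0,0],"jaw":1},{"slide":[12,0,0],"dr":[0,0,0],"jaw":1},{"slide":[15,0,0],"dr":[0,0,0],"jaw":1},{"slide":[18,0,0],"dr":[0,0,0],"jaw":1},{"slide":[21,0,0],"dr":[0,0,0],"jaw":1},{"slide":[24,0,0],"dr":[0,0,0],"jaw":1},{"slide":[27,0,0],"dr":[0,0,0],"jaw":1},{"slide":[30,0,0],"dr":[0,0,0],"jaw":1}])

```text
t: 10.75
tool_pos: [0.587, 0.138, 0.3415]
orientation: [2.207, 2.234, -0.001]
force: [0.4, -0.4, -0.8]
opening: 0.0198
gripper_force: 40.0
```

```bash
cat > look.py <<'E'
import sys
from m import *
p,d=snap('scene');D=cloud('scene',d);N=D.reshape(-1,3);X,Y,Z=N.T
m=(abs(X-.607)<.006)&(Z>.07)&(Z<.13)&(Y>.05)&(Y<.24);print('cheek y',np.percentile(Y[m],[1,50,99]).round(4))
hsv=cv2.cvtColor(p,cv2.COLOR_RGB2HSV);y=cv2.inRange(hsv,(22,120,80),(34,255,255));y[:230]=0;y[280:]=0;y[:,:380]=0;y[:,500:]=0
v,u=np.nonzero(y);print('yellow',len(u),(u.min(),u.max(),v.min(),v.max()) if len(u) else '')
cv2.imwrite('pics/'+sys.argv[1],cv2.resize(p[200:300,370:550][...,::-1],None,fx=4.4,fy=4.4,interpolation=cv2.INTER_CUBIC))
E
python3 look.py l1.png; python3 to.py .587 .157 .342 90.7
```

```text
cheek y [0.104  0.1387 0.1727]
yellow 0 
slide mm [18.58  0.27 -0.53] dr [ 0.0003  0.0008 -0.    ]
pos [0.587  0.1384 0.3415] F [-0.58  0.29 -1.14] t 10.8 q [ 0.15  0.18  1.56 -0.    1.41  0.13] open 0.020145644775116277
```

View pics/l1.png

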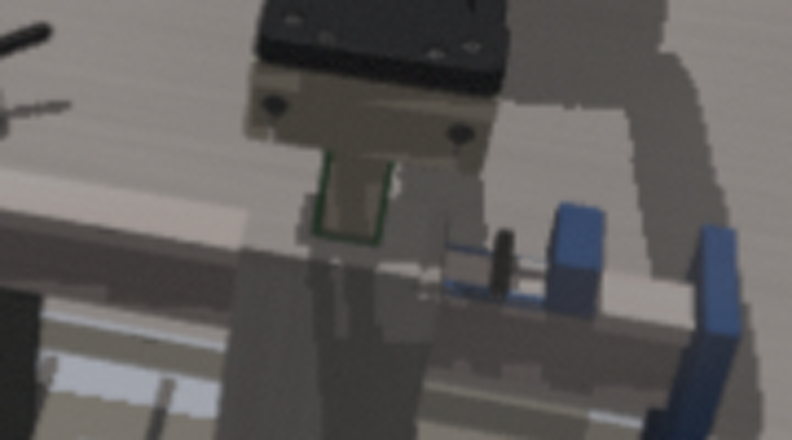

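The catch is hidden under the plate, and the buffer disc at crop (503,262) is still about 14 mm ahead of the plate's end. From here I'll go slowly.

servo_tool(increments=[{"slide":[2,0,0],"dr":[0,0,0],"jaw":1},{"slide":[4,0,0],"dr":[0,0,0],"jaw":1},{"slide":[6,0,0],"dr":[0,0,0],"jaw":1},{"slide":[8,0,0],"dr":[0,0,0],"jaw":1},{"slide":[10,0,0],"dr":[0,0,0],"jaw":1},{"slide":[12,0,0],"dr":[0,0,0],"jaw":1},{"slide":[12,0,0],"dr":[0,0,0],"jaw":1}])

```text
t: 11.5
tool_pos: [0.5868, 0.1501, 0.3415]
orientation: [2.207, 2.234, -0.001]
force: [0.5, 0.4, -1.5]
opening: 0.0197
gripper_force: 40.0
```

servo_tool(increments=[{"slide":[1,0,0],"dr":[0,0,0],"jaw":1},{"slide":[2,0,0],"dr":[0,0,0],"jaw":1},{"slide":[3,0,0],"dr":[0,0,0],"jaw":1},{"slide":[3,0,0],"dr":[0,0,0],"jaw":1}])

```text
t: 11.9
tool_pos: [0.5868, 0.1529, 0.3414]
orientation: [2.207, 2.234, -0.001]
force: [0.4, 0.3, -1.3]
opening: 0.0195
gripper_force: 40.0
```

servo_tool(increments=[{"slide":[1,0,0],"dr":[0,0,0],"jaw":1},{"slide":[2,0,0],"dr":[0,0,0],"jaw":1},{"slide":[2,0,0],"dr":[0,0,0],"jaw":1}])

```text
t: 12.2
tool_pos: [0.5868, 0.1547, 0.3415]
orientation: [2.207, 2.234, -0.001]
force: [-0.4, -1.9, -0.4]
opening: 0.0197
gripper_force: 40.0
```

```bash
python3 look.py l2.png; python3 to.py .587 .157 .342 90.7
```

```text
cheek y [0.1206 0.1557 0.1895]
yellow 0 
slide mm [ 2.33  0.22 -0.5 ] dr [ 0.0003  0.0015 -0.0003]
pos [0.5868 0.1547 0.3415] F [-0.13 -1.19 -1.43] t 12.25 q [ 0.17  0.19  1.54 -0.    1.41  0.16] open 0.019674687349057102
```

View pics/l2.png

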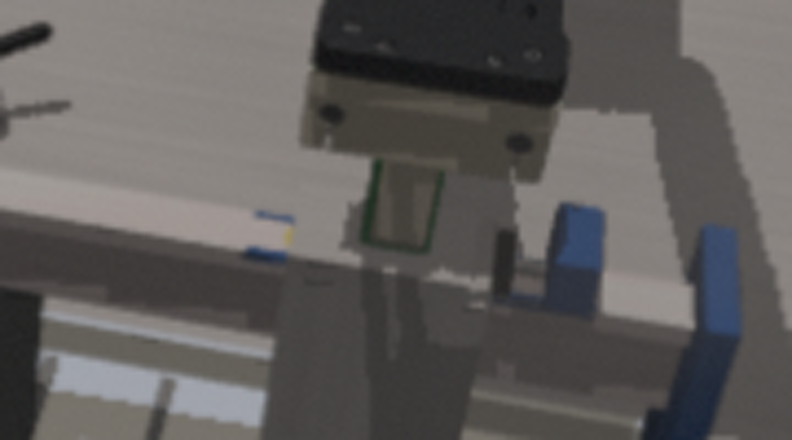

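The plate is now touching the buffer disc at (505,262), and a sliver of yellow shows at (290,237) at the plate's rear edge. I'll go on in small steps.

servo_tool(increments=[{"slide":[0.5,0,0],"dr":[0,0,0],"jaw":1},{"slide":[1,0,0],"dr":[0,0,0],"jaw":1},{"slide":[1.5,0,0],"dr":[0,0,0],"jaw":1},{"slide":[2,0,0],"dr":[0,0,0],"jaw":1},{"slide":[2,0,0],"dr":[0,0,0],"jaw":1}])

```text
t: 12.75
tool_pos: [0.5868, 0.1567, 0.3415]
orientation: [2.207, 2.234, -0.001]
force: [-0.1, -3.0, -0.4]
opening: 0.0196
gripper_force: 40.0
```

```bash
python3 look.py l3.png; python3 to.py .587 .158 .342 90.7
```

```text
cheek y [0.1228 0.1577 0.1914]
yellow 4 (np.int64(435), np.int64(436), np.int64(253), np.int64(254))
slide mm [ 1.29  0.23 -0.53] dr [ 0.0004  0.0014 -0.0003]
pos [0.5868 0.1567 0.3415] F [ 0.53 -3.2  -0.56] t 12.8 q [ 0.18  0.19  1.54 -0.    1.41  0.17] open 0.019765580838059786
```

servo_tool(increments=[{"slide":[0.5,0,0],"dr":[0,0,0],"jaw":1},{"slide":[1,0,0],"dr":[0,0,0],"jaw":1},{"slide":[1.5,0,0],"dr":[0,0,0],"jaw":1},{"slide":[1.5,0,0],"dr":[0,0,0],"jaw":1}])

```text
t: 13.2
tool_pos: [0.5867, 0.1583, 0.3413]
orientation: [2.207, 2.234, -0.001]
force: [0.8, -3.8, -2.6]
opening: 0.0198
gripper_force: 40.0
```

```bash
python3 look.py l4.png; python3 to.py .587 .158 .342 90.7
```

```text
cheek y [0.1243 0.1589 0.1932]
yellow 27 (np.int64(430), np.int64(438), np.int64(250), np.int64(253))
slide mm [-0.24  0.27 -0.72] dr [ 0.0001  0.0014 -0.0002]
pos [0.5867 0.1582 0.3413] F [ 0.5  -4.47 -2.18] t 13.25 q [ 0.18  0.19  1.54 -0.    1.41  0.17] open 0.019588202351782876
```

View pics/l4.png

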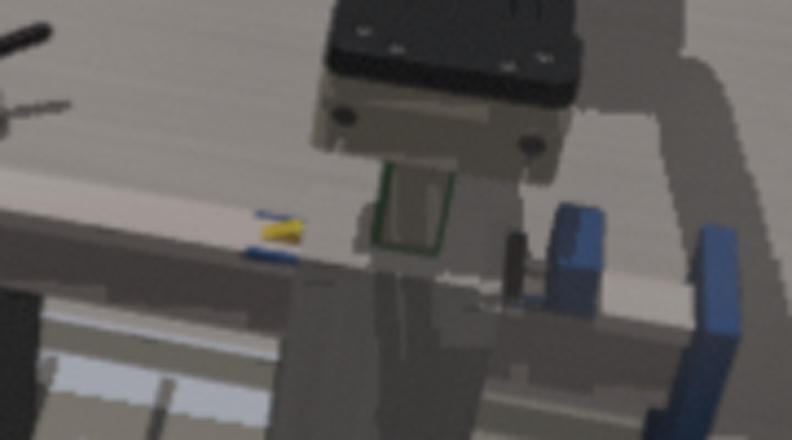

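The catch has snapped up: its full yellow wedge is visible at (283,232) behind the plate, and the vertical force stepped as it lifted clear. I'll ease back, set the hanger down, then release and lift away.

servo_tool(increments=[{"slide":[-0.4,0,0.3],"dr":[0,0,0],"jaw":1},{"slide":[-0.7,0,0.6],"dr":[0,0,0],"jaw":1},{"slide":[-0.7,0,0.6],"dr":[0,0,0],"jaw":0.6},{"slide":[-0.7,0,0.6],"dr":[0,0,0],"jaw":0.6},{"slide":[-0.7,0,0.6],"dr":[0,0,0],"jaw":0.6},{"slide":[-0.7,0,0.6],"dr":[0,0,0],"jaw":0.6},{"slide":[-0.7,0,-10],"dr":[0,0,0],"jaw":0.6},{"slide":[-0.7,0,-35],"dr":[0,0,0],"jaw":0.6},{"slide":[-0.7,0,-70],"dr":[0,0,0],"jaw":0.6},{"slide":[-0.7,0,-100],"dr":[0,0,0],"jaw":0.6},{"slide":[-0.7,0,-110],"dr":[0,0,0],"jaw":0.6},{"slide":[-0.7,0,-110],"dr":[0,0,0],"jaw":0.6}])

```text
t: 14.45
tool_pos: [0.5871, 0.1578, 0.4541]
orientation: [2.205, 2.232, 0.005]
force: [0.6, 0.8, -0.6]
opening: 0.037
gripper_force: 0.0
```

```bash
python3 look.py l5.png; python3 to.py .587 .158 .342 90.7
```

```text
cheek y [0.1236 0.1584 0.1924]
yellow 26 (np.int64(430), np.int64(437), np.int64(250), np.int64(253))
slide mm [4.1000e-01 4.0000e-02 1.0978e+02] dr [ 0.0015  0.001  -0.0002]
pos [0.5868 0.1577 0.4518] F [ 0.27  0.02 -1.2 ] t 14.5 q [ 0.18  0.14  1.4  -0.    1.61  0.17] open 0.03691884567215832
```

View pics/l5.png

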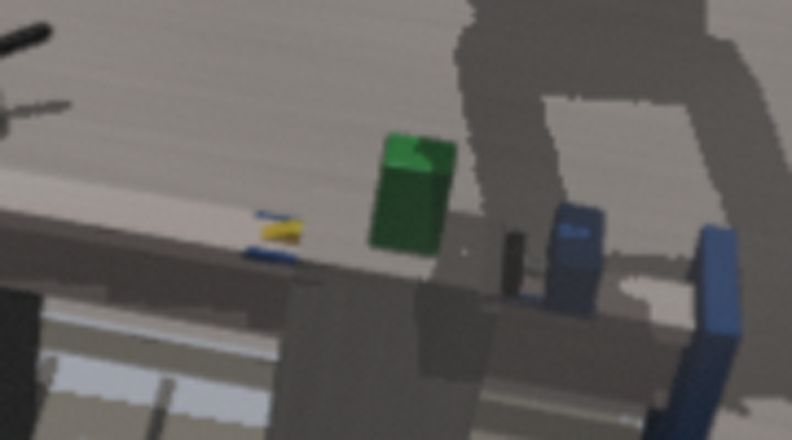

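The hanger sits parked: the catch is up at (283,232), the buffer at (513,262) is pressed by the plate, and the gripper is clear above.

```bash
python3 -c "
from plant import *
print(close_job())"
```

```text
the job is handed in; nothing more can be done
None
```

The hanger is on the rail, held against the buffer with the yellow catch up behind it, and released. The job was handed in at about 14.5 s of robot time, and no verdict was returned.

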